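Close and lock the fuse-bay cover of a bench power supply

ROBOT

A 6-joint arm with a two-finger parallel gripper is mounted at the origin on the work surface. World frame = base frame: x ahead of the robot, y to its left, z up, the work surface at z = 0. Lengths are in m, angles in rad, forces in N, time in s.
With the tool pointing down it reaches from about 0.375 to 0.925 m from the base axis. Payload 5.7 kg.
Tool frame: the origin (TCP) lies midway between the tips of the shut fingers; the grasp point (between the pads) lies 19 mm behind it; z points along the fingers, x is the direction in which the jaws open and shut, and the axes are right-handed (so a half turn about z gives the same grasp; the last joint's range is limited). The gripper opens to 88 mm and grips with 3 to 60 N. Pads are 20 mm wide; open, the fingers measure 115 mm over their backs; the gripper's body (75 mm by 178 mm) begins 61 mm behind the grasp point.
Start: joints at [1.168, 0.359, 1.51, -0, 1.272, -0.115], TCP at [0.17, 0.575, 0.223] pointing down, gripper open.
Joint ranges: [-2.97, 2.97], [-1.01, 2.36], [0.21, 2.38], [-0.96, 4.11], [0.2, 2.71], [-2.98, 2.98]. Speed limits (rad/s): [2.39, 2.39, 3.14, 3.14, 3.14, 3.14].

INTERFACE

Orientations are given as a unit quaternion [x, y, z, w].
In Python, from bench import move_ptp, servo_line, goto_joints, move_gripper, sleep, inverse_kinematics, capture, PlanningError, close_job, spot_in, silhouettes, current_clock, current_joint_pos, current_qvel, current_joint_torque, current_position, current_orientation, current_force, current_torque, current_finger_gap gives the robot as it stands. Calls block until the motion is done:
- move_ptp(position, orientation): joint-space move of the TCP to a pose.
- servo_line(position, orientation=None, rate=0.15, contact_N=None): straight line of the TCP; orientation=None keeps the orientation; rate is the mean speed in m/s. With contact_N (N) it stops when the force on the tool has changed by that much, and returns True; else False.
- goto_joints(angles): joint-space move.
- move_gripper(opening): finger opening in m; the grip force is fixed at half the most; returns when the fingers have stopped.
- sleep(seconds).
- inverse_kinematics(position, orientation): joint angles nearest the present ones, or None.
- capture(name): name is "scene" or "top" or "wrist"; returns a dict with "image" (480x640x3 uint8, blue, green, red), "range_z" (480x640 float32, m along the optical axis (not along the pixel's ray), 0 where there is no reading), "intrinsics" (3x3 intrinsics, pixels), "k1" (the pictures are not rectified: a ray, as slopes to the right and down, at radius r is drawn at 1 + k1 r^2 times it, then the intrinsics apply), "R" (3x3) and "t" (3): a world point X has camera coordinates R X + t. Camera axes: x right, y down, z forward; pixel columns grow to the right and rows downward; lengths in m; the calibration is good to about 2 mm. A picture is of the moment at which its call begins.
A pose or a line that the arm cannot do raises PlanningError and nothing moves.
- close_job(): hands the job in, once; it reports no verdict.
Trained networks look in the newest picture that a camera, given by its name, has taken for a name from the list of things; names that differ only in an ending like _2 or _b are one class to them, and where a whole thing is asked for, a point or a joint stands for the part that bears it (a point fixed in the world has none). Each returns a list of dicts, best first, with "conf" (0 to 1); they miss things now and then, are a little off and sometimes report something else, mostly with a low value. They report only what shows in the picture. A call takes as long as a camera call. They do not tell look-alikes from the thing itself.
- spot_in(camera, query): "xy" ([column, row] in pixels, amid what is visible of it).
- silhouettes(camera, query): "region" (480x640 bool, what is visible of it) and "xy" ([column, row] in pixels, amid what is visible of it).
Readings, each from a call of its own:
- current_clock(): time.
- current_joint_pos(): joint angles.
- current_qvel(): joint speeds.
- current_joint_torque(): joint torques, N m.
- current_position(): TCP position.
- current_orientation(): TCP orientation.
- current_force(): force on the tool from outside, world axes, zero at the start.
- current_torque(): the same for the moment, N m.
- current_finger_gap(): finger opening in m.
Only numpy, scipy, OpenCV 4.12 (cv2) and the standard library are available. Lean on these libraries where they do the work, as an engineer would, in place of code of your own. Each camera call takes 0.05 s, during which the arm holds its last target.

TASK

On the flat power supply, push the sliding fuse-bay cover fully home against its end stop. Then set a fingertip in the slot of the quarter-turn fastener beside it and turn it clockwise as far as it goes, so that its nose locks behind the cover. Only push with the fingertips: do not lift the cover, and leave the other things on the bench where they are.

Things in the scene. Friction and masses are not known exactly. Their poses are not given: they have to be found in the camera images.
- case: Grey power supply lying flat, fixed, 240 (x) x 210 (y) x 60 mm high. Origin: centre of its underside; x is the way the cover closes, z up. Flat top deck at z 60, with a bay opening (x 8 to 96, y 3 to 79). Guide rails 8 mm high, 1.5 mm clear of the cover: at its +y side from x -70 to 113, at its -y side from x 4 to 113.
- cover: Loose aluminium plate 110 (x) x 100 (y) x 5 mm, 0.2 to 0.45 kg, on the deck between the rails. Origin: centre of its underside; axes as the case. Fully home the origin is at x 50, y 41, z 60 mm in the case frame; it starts 35 to 55 mm short of that in x. Only friction (a few N) holds it.
- dial: Dial of the fastener, 80 mm across, 22 high: metal disc with two black half-moon walls. Origin: on its upright axis (case frame x -15.5, y -57) at its underside, 12 mm above the deck. A slot 38 mm wide along its own x axis crosses the full diameter, open at top and both ends: floor 4 mm and wall tops 22 mm above the origin, walls at own y -19 and +19. Put a fingertip in off-centre and push a wall round.
- cam (a joint): Turn of the fastener (dial and nose), rad: 0 open, nose along the case's -x; grows clockwise seen from above to a hard stop at 1.571, locked: nose along the case's +y, 1.5 mm behind the cover's -x edge if that is home (else it strikes the cover). Starts at 0 to 0.25. Friction 0.08 N m, no spring: stays where left.
- stop (a point): End stop of the cover's path: midpoint of the stop's face at deck height (case frame x 105, y 41, z 60 mm). A thin lip on it overhangs the cover's last 7 mm, 7.5 to 11 mm above the deck; the cover's front edge slides under it.
- cover_lip (a point): Where to push the cover towards the case's +x: middle of the outer (-x) face of its folded-up finger lip, at 14 mm above the cover's underside, x -55 in the cover frame. The lip is 3 mm thick, 44 mm wide in y, top 23 mm above the cover's underside.
- nose_tip (a point): Tip of the steel nose fixed under the dial: 66 mm from the axis along the dial's -x, 6 mm above the deck. The nose is 18 mm wide, 0.5 to 11.5 mm above the deck, with an upper step that overhangs the cover's edge by about 6 mm when locked.
- driver: Bystander: screwdriver lying on the bench beside the case's +y side. Origin under it.
- jar: Bystander: small white closed jar, 52 mm across, 55 mm high, on the bench beside the case's -y side. Origin at its foot.
- spool: Bystander: grey empty spool, 48 mm across, 34 mm high, standing on the bench past the case's +x side. Origin at its foot.
- parts_tray: Bystander: small open cardboard tray, 70 x 90 x 30 mm, on the bench past the case's +x side. Origin at its foot.
There are look-alikes about, which are no part of the job. Several things have the shape of the cover; the one meant has the colours described above.

How it is judged:
On the way, in this order (a step that is already met when the one before it is completed fails the run):
1. the cover is pushed home, within 4 mm of the stop, while the fastener is still open (below 0.45 rad) (x of cover in the frame of case above 0.046 m and value of joint cam below 0.45 rad), for 0.2 s.
2. the fastener is being turned by a finger touching the slotted dial (value of joint cam above 0.5 rad and contact force between the fingers and dial above 0.3 N).
3. the fastener is turned to its stop (above 1.47 rad) (value of joint cam above 1.47 rad), for 0.2 s.
At the end, for the whole second after the job is handed in: The cover lies flat in its guides within 3.5 mm of the end stop and at rest, and the fastener stands at its clockwise stop (above 1.47 rad of 1.571) (value of joint cam above 1.47 rad and x of cover in the frame of case between 0.0465 and 0.0525 m and y of cover in the frame of case between 0.036 and 0.046 m and z of cover in the frame of case between 0.057 and 0.063 m and angle between cover's own z axis and vertical below 0.05 rad and linear speed of cover below 0.02 m/s and velocity of joint cam below 0.05 rad/s); the robot touches nothing.
It fails at once if the cover is lifted (12 mm) or tipped (0.2 rad) (z of cover in the frame of case above 0.072 m or angle between cover's own z axis and vertical above 0.2 rad).
It fails at once if a bystander is moved by more than 30 mm (distance of any of driver, jar, spool, parts_tray from where it was at the start of the episode above 0.03 m).
It also fails if it takes over 45 s, if anything falls off the work surface, if the arm or the gripper's body presses on something with over 40 N, if the wrist force passes 120 N, or if a joint passes its speed limit or range.

## Working session

There is one attempt and no reset: what is moved stays moved. The work goes in short steps, each a Python script; the robot and the scene stay as the last script left them, time stands still between calls to the robot, and variables do not carry over. Pictures are saved under pics/ and viewed, and the job is handed in when it is done.

```bash
mkdir -p pics; ls; cat > h.py <<'E'
import numpy as np, cv2
from bench import *
def snap(n,f):
    c=capture(n); cv2.imwrite('pics/'+f,c['image']); return c
def rays(c,uv):
    uv=np.asarray(uv,float).reshape(-1,1,2)
    d=np.array([c['k1'],0,0,0,0],float)
    return cv2.undistortPoints(uv,np.array(c['intrinsics']),d).reshape(-1,2)
def world(c,uv,z=None):
    """z per pixel depth, returns world pts"""
    uv=np.asarray(uv,float).reshape(-1,2)
    s=rays(c,uv)
    if z is None: z=np.array([c['range_z'][int(round(v)),int(round(u))] for u,v in uv])
    P=np.c_[s,np.ones(len(s))]*np.asarray(z).reshape(-1,1)
    return (P-c['t'])@c['R']
def onplane(c,uv,h):
    s=rays(c,uv); D=np.c_[s,np.ones(len(s))]@c['R']; C=-np.array(c['R']).T@c['t']
    k=(h-C[2])/D[:,2]; return C+D*k[:,None]
def proj(c,X):
    X=np.asarray(X,float).reshape(-1,3); p=X@np.array(c['R']).T+c['t']
    s=p[:,:2]/p[:,2:]; s=s*(1+c['k1']*(s**2).sum(1,keepdims=True))
    K=np.array(c['intrinsics']); return s*[K[0,0],K[1,1]]+K[:2,2]
E
python3 - <<'E'
from h import *
for n in ['scene','top','wrist']:
    c=snap(n,n+'0.png'); print(n,(-np.array(c['R']).T@c['t']).round(3),c['k1'])
    for q in ['case','cover','dial','cover_lip','nose_tip','stop','jar','spool','parts_tray','driver']:
        r=spot_in(n,q)
        print(q,[(np.round(d['xy']).tolist(),round(d['conf'],2),world(c,[d['xy']])[0].round(3).tolist()) for d in r[:3]])
print(current_clock())
E
```

```text
pics
scene [ 0.897 -0.583  0.572] -0.10386727732290837
case [([338.0, 270.0], 0.7, [0.612, 0.021, 0.073])]
cover [([357.0, 223.0], 0.93, [0.575, 0.164, 0.064]), ([222.0, 202.0], 0.82, [0.277, 0.19, 0.002]), ([420.0, 207.0], 0.57, [0.616, 0.369, 0.003])]
dial [([334.0, 252.0], 0.66, [0.587, 0.056, 0.075])]
cover_lip [([352.0, 224.0], 0.93, [0.57, 0.158, 0.064]), ([421.0, 205.0], 0.84, [0.617, 0.372, 0.005]), ([224.0, 203.0], 0.72, [0.285, 0.185, 0.005])]
nose_tip [([326.0, 254.0], 0.61, [0.591, 0.023, 0.093])]
stop [([337.0, 269.0], 0.7, [0.612, 0.018, 0.079])]
jar [([364.0, 329.0], 0.85, [0.683, -0.039, 0.042])]
spool [([443.0, 295.0], 0.73, [0.75, 0.096, 0.032])]
parts_tray [([464.0, 255.0], 0.84, [0.738, 0.256, 0.003])]
driver [([304.0, 201.0], 0.67, [0.43, 0.244, 0.023])]
top [0.509 0.099 0.83 ] 0.026608940880307068
case [([335.0, 189.0], 0.9, [0.59, 0.084, 0.095]), ([299.0, 200.0], 0.21, [0.574, 0.146, 0.063])]
cover [([178.0, 182.0], 0.96, [0.612, 0.375, 0.005]), ([300.0, 203.0], 0.76, [0.57, 0.144, 0.063]), ([276.0, 359.0], 0.63, [0.286, 0.188, 0.004])]
dial []
cover_lip [([176.0, 184.0], 0.86, [0.608, 0.38, 0.003]), ([301.0, 202.0], 0.75, [0.571, 0.143, 0.065]), ([280.0, 358.0], 0.64, [0.287, 0.181, 0.005])]
nose_tip [([356.0, 197.0], 0.68, [0.579, 0.049, 0.076]), ([387.0, 147.0], 0.17, [0.67, -0.008, 0.053])]
stop [([332.0, 190.0], 0.86, [0.588, 0.088, 0.091]), ([238.0, 265.0], 0.29, [0.459, 0.258, 0.025])]
jar [([390.0, 144.0], 0.97, [0.674, -0.012, 0.052])]
spool [([315.0, 110.0], 0.57, [0.74, 0.121, 0.03]), ([355.0, 192.0], 0.47, [0.587, 0.05, 0.075])]
parts_tray [([252.0, 117.0], 0.81, [0.735, 0.238, 0.005]), ([356.0, 196.0], 0.39, [0.581, 0.049, 0.077]), ([335.0, 189.0], 0.17, [0.59, 0.084, 0.095])]
driver [([240.0, 268.0], 0.62, [0.454, 0.255, 0.023])]
wrist [0.095 0.597 0.385] -0.08396812182223119
case []
cover []
dial []
cover_lip []
nose_tip []
stop []
jar []
spool []
parts_tray []
driver []
1.65
```

View pics/top0.png

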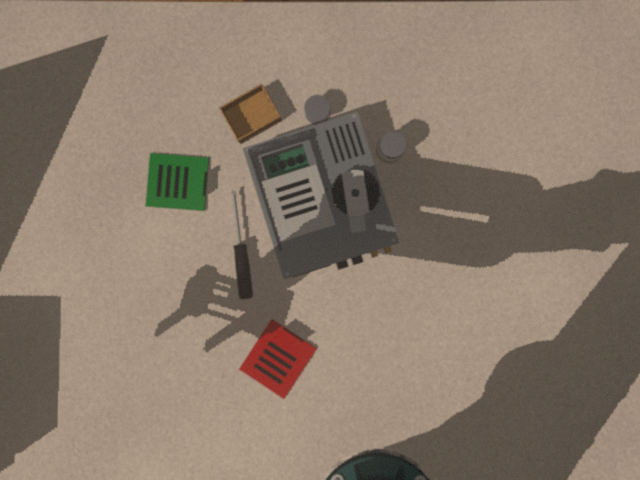

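View pics/scene0.png

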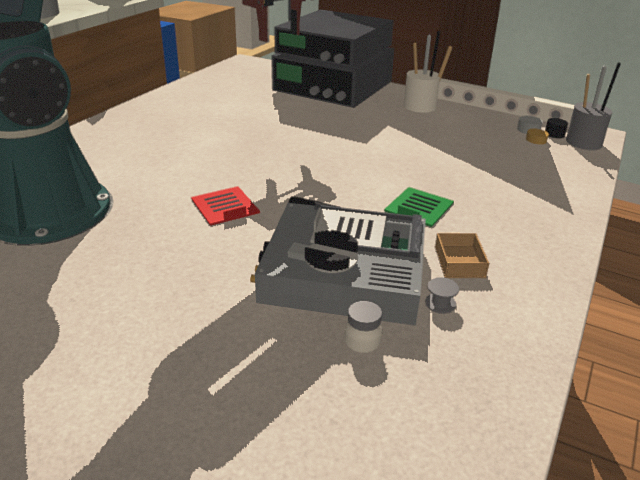

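```bash
cat > m.py <<'E'
from h import *
c=capture('top')
vv,uu=np.mgrid[60:320,200:440]
uv=np.c_[uu.ravel(),vv.ravel()]
P=world(c,uv); 
def cl(mask): 
    im=np.zeros((480,640),np.uint8); im[uv[mask][:,1],uv[mask][:,0]]=255
    n,l,st,_=cv2.connectedComponentsWithStats(im); k=1+np.argmax(st[1:,4]); return l[uv[:,1],uv[:,0]]==k
m=cl((P[:,2]>.045)&(P[:,2]<.12))
r=cv2.minAreaRect((P[m,:2]*1000).astype(np.float32)); print(r)
b=cv2.boxPoints(r); print(b)
im=cv2.resize(c['image'][90:300,220:420],None,fx=3.8,fy=2.8*3.8/2.8,interpolation=cv2.INTER_CUBIC)
im=im[:600*2]; im=cv2.resize(im,(570,598)); cv2.imwrite('pics/topz.png',cv2.convertScaleAbs(im,alpha=1.6,beta=20))
np.savez('m.npz',P=P[m],uv=uv[m],col=c['image'][uv[m][:,1],uv[m][:,0]])
h,e=np.histogram(P[m,2],bins=np.arange(.045,.12,.002)); print(list(zip(e.round(3),h)))
E
python3 m.py
```

```text
((583.0438232421875, 109.23753356933594), (242.40846252441406, 210.34178161621094), 18.088951110839844)
[[435.17517  171.57733 ]
 [500.48486  -28.368435]
 [730.9125    46.897736]
 [665.6028   246.8435  ]]
[(np.float64(0.045), np.int64(17)), (np.float64(0.047), np.int64(27)), (np.float64(0.049), np.int64(27)), (np.float64(0.051), np.int64(15)), (np.float64(0.053), np.int64(14)), (np.float64(0.055), np.int64(480)), (np.float64(0.057), np.int64(3611)), (np.float64(0.059), np.int64(4117)), (np.float64(0.061), np.int64(1317)), (np.float64(0.063), np.int64(1982)), (np.float64(0.065), np.int64(1139)), (np.float64(0.067), np.int64(369)), (np.float64(0.069), np.int64(481)), (np.float64(0.071), np.int64(282)), (np.float64(0.073), np.int64(440)), (np.float64(0.075), np.int64(445)), (np.float64(0.077), np.int64(77)), (np.float64(0.079), np.int64(16)), (np.float64(0.081), np.int64(30)), (np.float64(0.083), np.int64(26)), (np.float64(0.085), np.int64(6)), (np.float64(0.087), np.int64(6)), (np.float64(0.089), np.int64(52)), (np.float64(0.091), np.int64(311)), (np.float64(0.093), np.int64(332)), (np.float64(0.095), np.int64(46)), (np.float64(0.097), np.int64(2)), (np.float64(0.099), np.int64(0)), (np.float64(0.101), np.int64(0)), (np.float64(0.103), np.int64(0)), (np.float64(0.105), np.int64(0)), (np.float64(0.107), np.int64(0)), (np.float64(0.109), np.int64(0)), (np.float64(0.111), np.int64(0)), (np.float64(0.113), np.int64(0)), (np.float64(0.115), np.int64(0)), (np.float64(0.117), np.int64(0))]
```

View pics/topz.png

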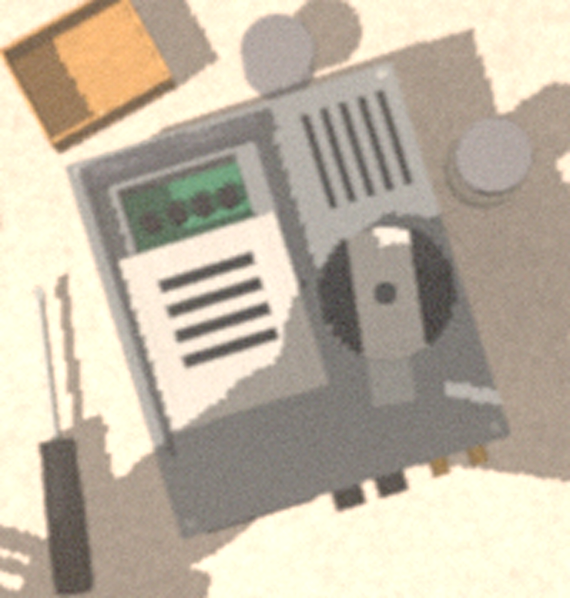

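```bash
cat > m2.py <<'E'
from h import *
d=np.load('m.npz'); P=d['P']*1000; col=d['col']
r=cv2.minAreaRect(P[:,:2].astype(np.float32)); a=np.deg2rad(r[2]); C=np.array(r[0])
ex=np.array([np.cos(a),np.sin(a)]); ey=np.array([-ex[1],ex[0]])
Q=np.c_[(P[:,:2]-C)@ex,(P[:,:2]-C)@ey,P[:,2]]
D=Q[(Q[:,2]>88)&(Q[:,2]<99)]
c,rad=cv2.minEnclosingCircle(D[:,:2].astype(np.float32)); print('walls circle',c,rad,D[:,2].mean())
# slot direction: walls two clusters
from scipy.cluster.vq import kmeans2
ce,lab=kmeans2(D[:,:2],2,seed=1,minit='++'); print('wall centroids',ce)
v=ce[1]-ce[0]; v=v if v[1]>0 else -v; print('cam from walls', np.arctan2(v[0],v[1]))
# wall-inner edges
S=Q[(np.abs(Q[:,0]-20)<90)&(np.abs(Q[:,1]-41)<60)&(Q[:,2]>78)]
print('lip pts',len(S),S.mean(0),S.min(0),S.max(0))
# map image height in case frame
H=np.full((211,241),0.);
import scipy.interpolate as si
gx,gy=np.meshgrid(np.arange(-120,121),np.arange(-105,106))
z=si.griddata(Q[:,:2],Q[:,2],(gx,gy),method='nearest'); b=np.stack([si.griddata(Q[:,:2],col[:,i],(gx,gy),method='nearest') for i in range(3)],-1)
zi=cv2.applyColorMap(np.clip((z-50)*5,0,255).astype(np.uint8),cv2.COLORMAP_JET)
o=np.vstack([b[::-1],zi[::-1]]).astype(np.uint8); cv2.imwrite('pics/case_map.png',cv2.resize(np.hstack([b[::-1].astype(np.uint8),zi[::-1]]),None,fx=1.6,fy=1.6,interpolation=cv2.INTER_NEAREST))
E
python3 m2.py
```

```text
walls circle (-15.495686531066895, -56.731754302978516) 40.71998977661133 93.01480012408533
wall centroids [[-19.10842202 -83.62644804]
 [-10.85089803 -29.63534822]]
cam from walls 0.15176627141487342
lip pts 61 [-45.48511171  27.90256207  84.25391206] [-55.79526453 -18.98712698  78.89491733] [-7.22959855 63.09763247 94.70485068]
```

View pics/case_map.png

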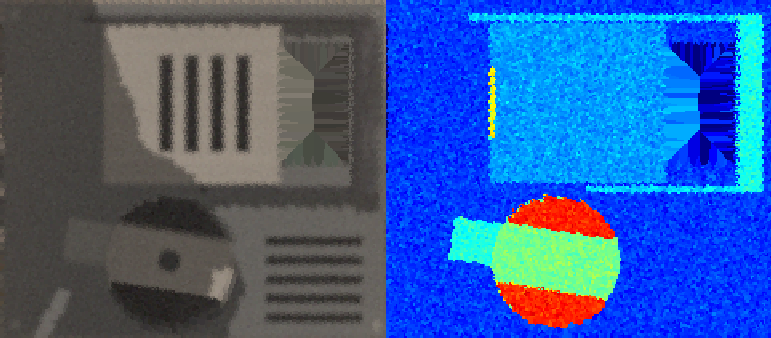

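```bash
cat >> h.py <<'E'
from scipy.spatial.transform import Rotation as Ro
A=np.deg2rad(18.09); CC=np.array([.58304,.10924])
def W(x,y,z): # case mm -> world m
    c,s=np.cos(A),np.sin(A); return [CC[0]+(c*x-s*y)/1e3, CC[1]+(s*x+c*y)/1e3, z/1e3]
def inv(p):
    c,s=np.cos(A),np.sin(A); d=(np.array(p[:2])-CC)*1e3; return np.array([c*d[0]+s*d[1],-s*d[0]+c*d[1],p[2]*1e3]).round(1)
def O(yaw): # jaw axis at yaw in case frame
    p=A+yaw; return Ro.from_matrix(np.array([[np.cos(p),np.sin(p),0],[np.sin(p),-np.cos(p),0],[0,0,-1]]).T).as_quat()
E
python3 - <<'E'
from h import *
print(Ro.from_quat(current_orientation()).as_matrix().round(2))
for n,p,y in [('lip',W(-75,41,68),np.pi/2),('lip',W(-75,41,68),-np.pi/2),('lipend',W(-15,41,68),-np.pi/2)]+[('d',W(10,-57,80),k) for k in(-.15,np.pi-.15)]+[('dend',W(-24,-85,80),k) for k in(-1.57,np.pi/2)]:
    q=inverse_kinematics(p,O(y)); print(n,round(y,2),p,None if q is None else np.round(q,2))
print(current_clock())
E
```

```text
[[ 0.28  0.96 -0.  ]
 [ 0.96 -0.28 -0.  ]
 [-0.   -0.   -1.  ]]
lip 1.57 [np.float64(0.4990163227958184), np.float64(0.12492507791142565), 0.068] [ 0.11  0.44  1.86 -0.    0.85 -1.78]
lip -1.57 [np.float64(0.4990163227958184), np.float64(0.12492507791142565), 0.068] [ 0.11  0.44  1.86 -0.    0.85  1.37]
lipend -1.57 [np.float64(0.5560505192208012), np.float64(0.1435557096279424), 0.068] [ 0.13  0.5   1.72 -0.    0.92  1.39]
d -0.15 [np.float64(0.6102447995348547), np.float64(0.058162618682352465), 0.08] [-0.02  0.53  1.62 -0.    0.99 -0.18]
d 2.99 [np.float64(0.6102447995348547), np.float64(0.058162618682352465), 0.08] [-0.02  0.53  1.62 -0.    0.99  2.96]
dend -1.57 [np.float64(0.5866197163617389), np.float64(0.020989302378001007), 0.08] [-0.08  0.5   1.68 -0.    0.96  1.17]
dend 1.57 [np.float64(0.5866197163617389), np.float64(0.020989302378001007), 0.08] [-0.08  0.5   1.68 -0.    0.96 -1.97]
1.7
```

```bash
python3 - <<'E'
from h import *
y=-np.pi/2
move_gripper(0.0)
move_ptp(W(-78,41,140),O(y))
print(servo_line(W(-78,41,69),contact_N=8),inv(current_position()),current_clock(),current_finger_gap())
print(servo_line(W(-24,41,69),rate=.06,contact_N=25),inv(current_position()),current_force().round(1) if hasattr(current_force(),'round') else current_force())
print(servo_line(W(-6,41,69),rate=.025,contact_N=12),inv(current_position()),np.round(current_force(),1),current_clock())
snap('top','top1.png')
snap('wrist','wrist1.png')
E
```

```text
False [-77.7  41.3  69.3] 5.6917 0.0003546226564814102
False [-23.7  41.   69. ] [-0.1 -0.3  0.1]
True [-16.7  41.3  68.4] [0.3 0.2 0.3] 7.2167
```

View pics/wrist1.png

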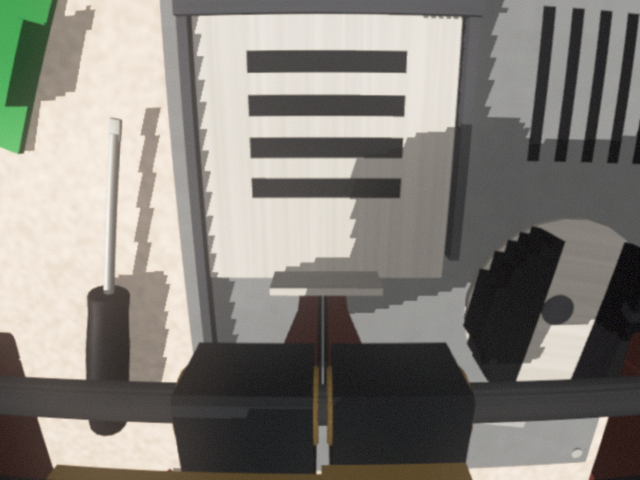

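```bash
cat > m3.py <<'E'
from h import *
def cover_x(cam='wrist'):
    c=capture(cam)
    vv,uu=np.mgrid[0:480,0:640]; uv=np.c_[uu.ravel(),vv.ravel()]; ok=c['range_z'].ravel()>0
    uv=uv[ok]; P=world(c,uv)
    Q=np.array([inv(p) for p in P[::1]]) if 0 else None
    co,s=np.cos(A),np.sin(A); d=(P[:,:2]-CC)*1e3; Q=np.c_[co*d[:,0]+s*d[:,1],-s*d[:,0]+co*d[:,1],P[:,2]*1e3]
    L=Q[(Q[:,2]>79)&(Q[:,2]<87)&(abs(Q[:,1]-41)<20)&(Q[:,0]>-70)&(Q[:,0]<20)]
    return c,Q,L
E
python3 - <<'E'
from m3 import *
print(servo_line(W(-32,41,69),rate=.1))
servo_line(W(-32,41,150),rate=.25)
for cam in('wrist','top'):
    c,Q,L=cover_x(cam); cv2.imwrite(f'pics/{cam}2.png',c['image'])
    print(cam,len(L),np.percentile(L,[5,50,95],axis=0).round(1).tolist() if len(L) else 0)
    D=Q[(Q[:,2]>90)&(Q[:,2]<97)&(abs(Q[:,0]+15)<45)&(abs(Q[:,1]+57)<45)]
    if len(D)>50:
        ce,l=__import__('scipy.cluster.vq',fromlist=['x']).kmeans2(D[:,:2],2,seed=1,minit='++'); v=ce[1]-ce[0]; v=v*np.sign(v[1]); print('cam',np.arctan2(v[0],v[1]),ce.round(1).tolist())
    b=Q[(abs(Q[:,2]-65)<2.5)&(abs(Q[:,1]-0)<3)&(abs(Q[:,0])<100)]; print('edge',np.percentile(b[:,0],[1,3,50]) if len(b) else 0)
print(current_clock())
E
```

```text
False
wrist 470 [[-4.1, 23.1, 79.6], [-2.3, 40.8, 82.6], [-1.1, 58.5, 83.9]]
cam 0.16028031199669898 [[-9.4, -32.4], [-18.0, -86.0]]
edge [-2.90843161 -0.42807141 51.21733678]
top 0 0
cam -1.393655809007169 [[-6.4, -86.1], [-32.7, -81.4]]
edge 0
8.1833
```

View pics/wrist2.png

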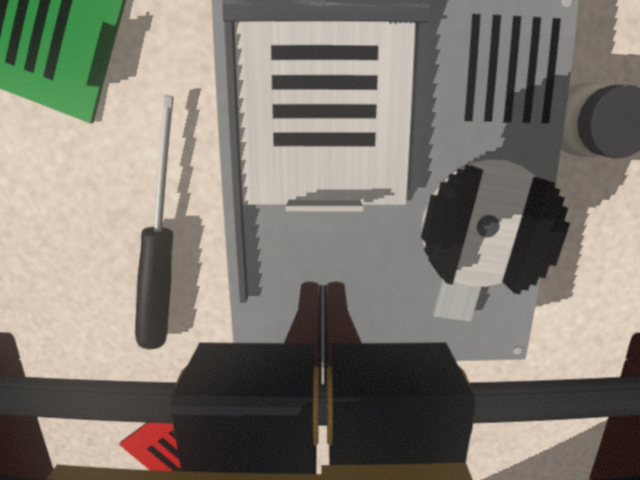

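View pics/top2.png

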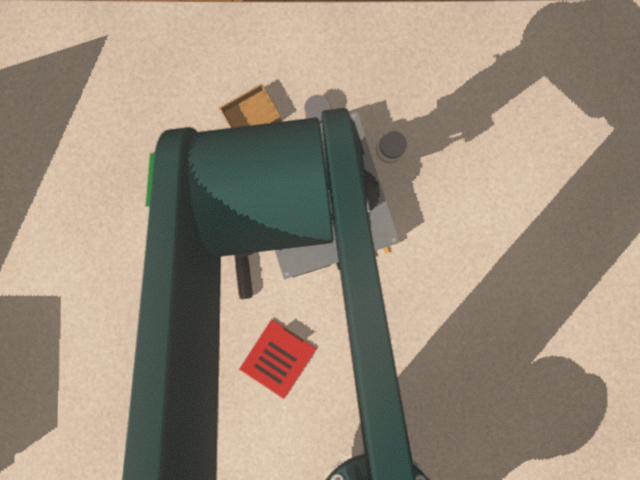

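```bash
cat > d.py <<'E'
from h import *
r=26
def pt(phi,off,z=82):
    u=np.array([np.cos(phi),-np.sin(phi)]); n=np.array([-np.sin(phi),-np.cos(phi)])
    p=np.array([-15.5,-57])+r*u+off*n; return W(p[0],p[1],z)
E
python3 - <<'E'
from d import *
move_ptp(pt(.155,0,130),O(-.155))
print(servo_line(pt(.155,0),rate=.08,contact_N=6),inv(current_position()))
for phi in np.arange(.155,1.4,.2):
    s=servo_line(pt(phi,9.5),O(-phi),rate=.06,contact_N=25)
    print(round(phi,2),s,inv(current_position()),np.round(current_force(),1))
    if s: break
snap('wrist','wrist3.png'); print(current_clock())
E
```

```text
False [ 10.4 -61.1  82. ]
0.16 False [  8.7 -70.9  82.4] [-1.   0.8 -0.1]
0.36 False [  6.2 -75.2  82.4] [0.3 0.7 0.9]
0.55 False [  2.2 -78.9  82.3] [1.3 1.3 1.9]
0.76 False [ -2.6 -81.8  82.3] [2.1 1.1 1.7]
0.96 False [ -7.9 -83.7  82.2] [2.  2.1 1.6]
1.15 False [-13.2 -84.6  82.2] [1.9 1.6 2. ]
1.36 False [-18.7 -84.5  82.2] [3.5 1.5 2. ]
12.7917
```

View pics/wrist3.png

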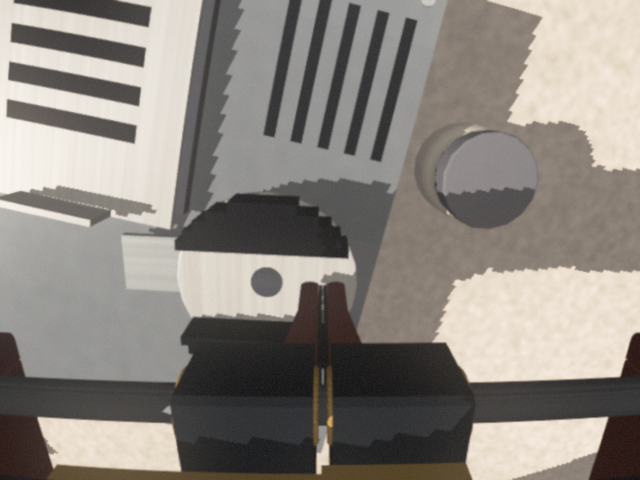

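```bash
python3 - <<'E'
from d import *
for phi,off,n in [(1.5,9.5,25),(1.571,14,10)]:
    s=servo_line(pt(phi,off),O(-phi),rate=.04,contact_N=n)
    print(phi,s,inv(current_position()),np.round(current_force(),1))
sleep(.3); print(np.round(current_force(),1))
servo_line(pt(1.571,3),rate=.06)
servo_line(pt(1.571,2,150),rate=.2)
c=snap('wrist','wrist4.png')
from m3 import *
c,Q,L=cover_x(); print(len(L),np.percentile(L,[5,50,95],axis=0).round(1).tolist() if len(L) else 0)
D=Q[(Q[:,2]>90)&(Q[:,2]<97)&(abs(Q[:,0]+15)<45)&(abs(Q[:,1]+57)<45)]
ce,l=__import__('scipy.cluster.vq',fromlist=['x']).kmeans2(D[:,:2],2,seed=1,minit='++'); v=ce[1]-ce[0]; v=v*np.sign(v[0]); print('cam',np.arctan2(v[0],v[1]),ce)
print(np.round(current_force(),1),current_clock())
E
```

```text
1.5 False [-22.6 -83.6  82.2] [4.3 2.2 1.1]
1.571 True [-23.2 -84.   82.5] [1.7 1.1 0.5]
[ 0.7 -0.1  0.2]
373 [[-4.0, 23.1, 79.4], [-2.4, 41.4, 82.5], [-1.6, 58.7, 83.9]]
cam 1.7201446008235268 [[ 12.90264191 -60.05485881]
 [-41.71102833 -51.83721243]]
[-0.1  0.3 -0.2] 14.4333
```

View pics/wrist4.png

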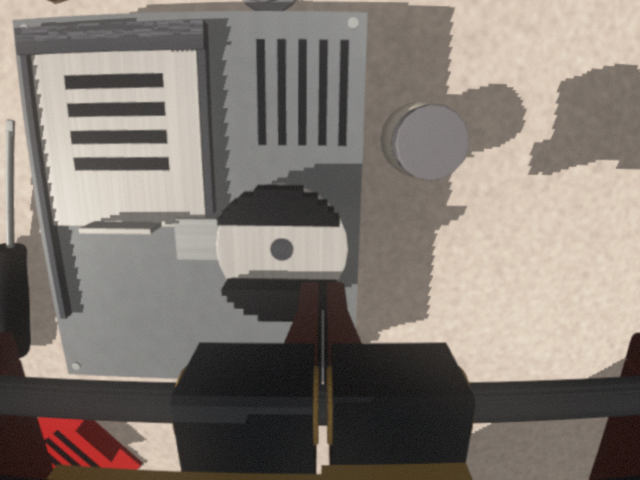

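```bash
python3 - <<'E'
from m3 import *
goto_joints([1.168,.359,1.51,0,1.272,-.115])
c,Q,L=cover_x('top'); cv2.imwrite('pics/top5.png',cv2.convertScaleAbs(cv2.resize(c['image'][80:300,200:430],None,fx=2.5,fy=2.5),alpha=1.5))
print(len(L),np.percentile(L,[5,50,95],axis=0).round(1).tolist() if len(L) else 0)
D=Q[(Q[:,2]>88)&(Q[:,2]<98)&(abs(Q[:,0]+15)<45)&(abs(Q[:,1]+57)<45)]
ce,l=__import__('scipy.cluster.vq',fromlist=['x']).kmeans2(D[:,:2],2,seed=1,minit='++'); v=ce[1]-ce[0]; v=v*np.sign(v[0]); print('cam',np.arctan2(v[0],v[1]),ce)
print(current_clock())
E
```

```text
46 [[-4.3, 23.4, 80.8], [-2.8, 41.7, 82.1], [-1.3, 58.8, 84.0]]
cam 1.5764287888658342 [[ 12.28122823 -56.87336647]
 [-42.28273753 -56.56603375]]
16.9583
```

View pics/top5.png

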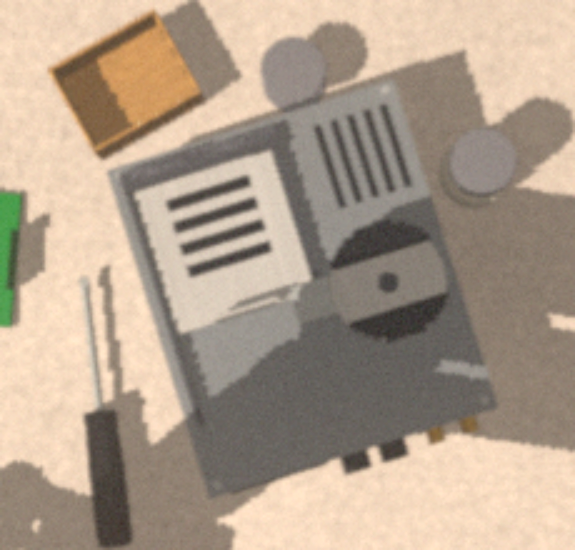

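```bash
python3 -c "
from h import *
print(close_job(),current_clock())"
```

```text
the job is handed in; nothing more can be done
the job is handed in; nothing more can be done
```

I pushed the cover home with the closed fingertips, turned the fastener clockwise to its stop, backed the arm clear and handed the job in. The clock read about 17 s at the last check, against the 45 s limit. No verdict is reported.

- **Cover:** I pushed on its lip until contact force rose sharply at about x -17 in the case frame. After the push, the wrist and top cameras put the middle of the lip at x -2.3 to -2.8 mm. It should be -3.5 mm when fully home, so the cover is within about 1 mm, inside the 2 mm calibration error.
- **Fastener:** It started at about 0.15 rad and read 0.16 rad after the cover was home, so it was still open when the cover reached the stop. The final top view, with nothing in the way, gives 1.576 rad against the 1.571 rad stop. The nose is behind the cover's edge.
- **Bystanders:** All four look unmoved in the final picture. I checked this by eye only and did not measure it.
- **A check that disagreed:** One wrist-camera reading gave 1.72 rad for the fastener, because the finger was hiding part of the dial wall. The clear top view replaced it.

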